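Reset the guarded dehumidifier knob at the packing bench

ROBOT

A 6-joint arm with a two-finger parallel gripper is mounted at the origin on the work surface. World frame = base frame: x ahead of the robot, y to its left, z up, the work surface at z = 0. Lengths are in m, angles in rad, forces in N, time in s.
With the tool pointing down it reaches from about 0.225 to 0.725 m from the base axis. Payload 3.1 kg.
Tool frame: the origin (TCP) lies between the finger pads; the fingertips stand 25 mm ahead of it and the grasp point (between the pads) lies 6 mm ahead of it; z points along the fingers, x is the direction in which the jaws open and shut, and the axes are right-handed (so a half turn about z gives the same grasp; the last joint's range is limited). The gripper opens to 85 mm and grips with 20 to 120 N. Pads are 22 mm wide; open, the fingers measure 114 mm over their backs; the gripper's body (76 mm by 85 mm) begins 54 mm behind the grasp point. The pads swing forward as they close: fully open they stand 13 mm farther back than shut.
Start: joints at [1.08, 0.048, 0.099, 1.622, 0, 1.443], TCP at [0.186, 0.491, 0.227] pointing down, gripper open.
Joint ranges: [-2.91, 2.91], [-0.99, 1.94], [-1.21, 1.42], [-2.12, 2.29], [-1.49, 1.47], [-3.14, 3.14]. Speed limits (rad/s): [2.79, 2.79, 3.14, 3.14, 3.14, 3.14].

INTERFACE

Orientations are given as a rotation vector (axis times angle).
In Python, from rig import monitor, viewer, bot, models gives the robot as it stands.
- The arm moves only by the tool send_rows, never from a script. Its argument "deltas" is a list of rows, each an object of numbers: "claw": the opening, from 0 (shut) to 1 (fully open); "tx", "ty", "tz": the shift along the tool's x, y, z in units of 40 mm (1.0 is 40 mm); "turn": the turn about the tool's z in units of 5 degrees (1.0 is 5 degrees). In form: [{"claw": .., "tx": .., "ty": .., "tz": .., "turn": ..}, ...]. A call has 1 to 8 rows; each row is the pose to reach, as a shift and turn from the pose measured when the call began, along the tool's axes at that moment; what a row does not reach only later rows make up. A row lasts 1/12 s, in which the tool goes at most 41.7 mm and 7.16 degrees, less where a joint would pass 70% of its speed; a pose out of reach is approached as far as the arm can. A call with a gripper value outside its range is refused whole. The fingers move at their own pace and stop on an object; "squeeze" is the grip in N (left out, the last holds). Time passes only in rows, so rows that repeat a pose let the fingers close. It gives the time, the measured TCP pose, the force and the opening at its end, in the units of the state.
- monitor.get_state(): the state, without advancing time (a new reading comes with each control period).
- viewer.capture(name): name is "scene" or "top" or "wrist"; returns (picture, depth): 384x512x3 uint8, red, green, blue; 384x512 float32, m along the optical axis (not along the pixel's ray), 0 where there is no reading.
- viewer.camera_params(name): a dict with "vertical_fov" (degrees; the focal length in pixels is half the picture's height over the tangent of half this angle, whatever the lens; pixels are square), "cx", "cy" (the principal point, pixels), "xyz" and "rotation" of the camera in the world. Camera axes: x right, y down, z forward; pixel columns grow to the right and rows downward; lengths in m; the calibration is good to about 2 mm. A picture is of the moment at which its call begins: read the wrist's pose just before it. camera_params takes no time and is no camera call; for the wrist camera it gives the pose at the moment of the call.
- bot.sign_off(): hands the job in, once; it reports no verdict.
Trained networks look in the newest picture that a camera, given by its name, has taken for a name from the list of things; names that differ only in an ending like _2 or _b are one class to them, and where a whole thing is asked for, a point or a joint stands for the part that bears it (a point fixed in the world has none). Each returns a list of dicts, best first, with "confidence" (0 to 1); they miss things now and then, are a little off and sometimes report something else, mostly with a low value. They report only what shows in the picture. A call takes as long as a camera call.
- models.recognise(camera, name): "xyz" ([x, y, z] in m, in the coordinates of the camera as it stood for that picture, good to about 4 mm: the middle of the surface that is visible of it).
- models.silhouettes(camera, name): "region" (384x512 bool, what is visible of it).
- models.tip_of(camera, name): "xyz" ([x, y, z] in m, in the coordinates of the camera as it stood for that picture, good to about 4 mm: a listed point, or the origin of a listed thing).
The state is a dict: "time_s": time; "joint_positions": joint angles; "qd": joint speeds; "effort": joint torques, N m; "eef_pos": TCP position; "eef_rot": TCP orientation; "ft_force": force on the tool from outside, world axes, zero at the start; "ft_torque": the same for the moment, N m; "finger_gap": finger opening in m.
Only numpy, scipy, OpenCV 4.12 (cv2) and the standard library are available. Lean on these libraries where they do the work, as an engineer would, in place of code of your own. Each camera call takes 0.05 s, during which the arm holds its last target.

TASK

The setting knob of the stockroom's dehumidifier control box has drifted: slide the box's cover plate fully open, reach through the round guard opening and turn the sunken knob until its pointer points straight at the brass tab on the dial. Then slide the cover fully shut again and let go. Do not shift the brass tab, and leave the carton, the small tote and the roll of tape where they are.

Things in the scene. Friction and masses are not known exactly. Their poses are not given: they have to be found in the camera images.
- opening (a point): Centre of the 92 mm round hole, on the outer surface of the 3 mm steel guard plate that is the face of a grey control box fixed to the bench. The face (280 mm wide, 164 mm up the slope) slopes 30 degrees, looking up and towards the robot. x: up the slope; y: along the face, to the left seen from the robot; z: straight out of the face, 30 degrees from vertical.
- recess (a point): Centre of the flat floor of the recess, straight below the opening, 52 mm in behind the plate's outer surface, on the knob's turning axis; axes as for opening. Knob and tab sit on it. Behind the plate it is free for 70 mm all round the axis. The box also has two rails 6 mm high on its face, along y, 61 mm up and down the slope from the opening's centre.
- shutter_grip (a point): Grip point on the cover's black handle, on its centre line, 11 mm below its top. The handle is a block 12 mm thick along y, 34 mm along x, standing 32 mm out of the cover, 30 mm left of the cover's centre. The aluminium cover is 114 x 110 mm, 3 mm thick, its outer surface 4 mm out from the guard plate. Axes as for opening. It moves with the cover along y.
- shutter (a joint): How far the cover has slid to the left, along +y of opening, in m: 0 fully shut (centred over the opening), 0.118 fully open (opening quite free). It may start up to 25 mm ajar. Slides with about 1.5 N of friction and stays where left.
- knob_grip (a point): Grip point on the sunken knob: on its turning axis, 22 mm in behind the guard plate's outer surface, 8 mm below the top of its grip bar. The black bar is 36 mm long, 16 mm thick, 32 mm tall above a grey skirt 40 mm across and 6 mm high. x: along the bar to its pointer end (white line on top, small black nose at the skirt); z: along the axis, out of the face; grip across y.
- pointer (a point): Point on the line of the knob's pointer, 36 mm from the turning axis, 4 mm above the recess floor. It turns with the knob.
- tab_mark (a point): Point on the brass tab, 36 mm from the knob's turning axis, 4 mm above the recess floor. The tab is a radial bar 22 mm long, 8 mm wide, 4 mm high lying on the floor from 30 to 52 mm from the axis; it is very stiff to move. The knob is set when the pointer point lies on this point.
- knob (a joint): Turn of the knob in rad, growing clockwise as seen from in front of the face (from above). Range 0 to 2.4. Friction about 0.1 N m; it stays where left.
- tab (a joint): Angle of the brass tab in rad, counted the same way as the knob's: the pointer points straight at the tab when joint knob equals joint tab. The knob always starts 0.55 to 1.5 rad short of the tab, so it must be turned clockwise.
- carton: Small cardboard carton, 110 x 90 x 70 mm high, loose on the bench to the right; origin at the centre of its underside. To be left alone.
- minitote: Small grey tote with a blue lid, 130 x 100 x 80 mm high, loose on the bench to the left; origin at the centre of its underside. To be left alone.
- taperoll: Roll of brown packing tape lying flat, 100 mm across, 48 mm high, loose on the bench to the left; origin at the centre of its underside. To be left alone.

How it is judged:
On the way, in this order (a step that is already met when the one before it is completed fails the run):
1. the cover is slid open (at least 105 of its 118 mm) (value of joint shutter above 0.105 m), for 0.2 s.
2. the knob's pointer points at the brass tab (points within 6.5 mm, about 10 degrees) (distance between pointer and tab_mark below 0.0065 m), for 0.2 s.
At the end, for the whole second after the job is handed in: The pointer point is within 6.5 mm (about 10 degrees) of the tab's point, the cover is shut to within 6 mm, and the carton, tote and tape roll are within 40 mm of where they started (distance between pointer and tab_mark below 0.0065 m and value of joint shutter below 0.006 m and distance of each of carton, minitote, taperoll from where it was at the start of the episode below 0.04 m); the robot touches nothing.
It fails at once if the brass tab is shifted by more than 5 mm (distance of tab_mark from where it was at the start of the episode above 0.005 m).
It fails at once if the carton, the tote or the tape roll is moved by more than 40 mm (distance of any of carton, minitote, taperoll from where it was at the start of the episode above 0.04 m).
It also fails if it takes over 64 s, if anything falls off the work surface, if the arm or the gripper's body presses on something with over 40 N, if the wrist force passes 120 N, or if a joint passes its speed limit or range.

## Working session

There is one attempt and no reset: what is moved stays moved. The work goes in short steps, Python scripts to look and compute and a tool call to move; the robot and the scene stay as the last step left them, time stands still between calls to the robot, and variables do not carry over. Pictures are saved under pics/ and viewed, and the job is handed in when it is done.

Besides the shell and the picture viewer there is one more tool, called after "Request:" as name([rows], argument=value, ...), one row to a line, values as JSON. send_rows: Moves the arm, as the interface text tells. Its arguments: {"type":"object","properties":{"deltas":{"type":"array","items":{"type":"object","properties":{"claw":{"type":"number"},"tx":{"type":"number"},"ty":{"type":"number"},"tz":{"type":"number"},"turn":{"type":"number"}}}},"squeeze":{"type":"number"}},"required":["deltas"]}

```bash
ls; mkdir -p pics; cat > h.py <<'E'
import numpy as np, cv2
from scipy.spatial.transform import Rotation as R
from rig import monitor, viewer, bot, models
def cap(cam,fn):
    p,d=viewer.capture(cam); cv2.imwrite('pics/'+fn,p[:,:,::-1]); return p,d
def c2w(cam,x,cp=None):
    cp=cp or viewer.camera_params(cam); r=np.array(cp['rotation'])
    r=r if r.shape==(3,3) else R.from_rotvec(r).as_matrix()
    return r@np.array(x)+np.array(cp['xyz'])
E
python3 - <<'E'
from h import *
np.set_printoptions(precision=4,suppress=True)
s=monitor.get_state();print(s)
for c in ['scene','top','wrist']:
    cap(c,c+'0.png');print(c,viewer.camera_params(c))
    for n in ['opening','shutter_grip','recess','knob_grip']:
        for q in models.tip_of(c,n)[:2]: print(n,q['confidence'],c2w(c,q['xyz']))
E
```

```text
pics
{'time_s': 0.0, 'joint_positions': array([ 1.0802,  0.0487,  0.0976,  1.622 , -0.    ,  1.443 ]), 'qd': array([ 0.0004,  0.0008,  0.0002, -0.0014,  0.0003,  0.0008]), 'effort': array([  0.0004, -33.8783,  32.0016,   0.0204,  -0.0002,  -0.    ]), 'eef_pos': array([0.186 , 0.4903, 0.2258]), 'eef_rot': array([ 2.5849,  1.7836, -0.0033]), 'ft_force': array([ 0.1216, -1.3397, -0.2278]), 'ft_torque': array([ 0.0185,  0.0113, -0.009 ]), 'finger_gap': 0.08542228656937483}
scene {'vertical_fov': 55.41392227266144, 'cx': 249.0448470773336, 'cy': 197.45772948925475, 'xyz': array([0.9979, 0.3921, 0.8959]), 'rotation': array([-1.2052, -2.4219,  0.8546])}
opening 0.69 [0.5652 0.0507 0.1088]
shutter_grip 0.79 [0.5466 0.0797 0.1274]
top {'vertical_fov': 44.080252732546256, 'cx': 260.5197581579677, 'cy': 198.56275493371422, 'xyz': array([0.3338, 0.0305, 1.3733]), 'rotation': array([-2.1411,  2.1933, -0.1325])}
opening 0.75 [0.5684 0.0586 0.1118]
knob_grip 0.69 [0.5466 0.0828 0.1253]
wrist {'vertical_fov': 69.1118750954089, 'cx': 252.92068520691072, 'cy': 193.7026216094607, 'xyz': array([0.1234, 0.5145, 0.3736]), 'rotation': array([2.4005, 1.6541, 0.2197])}
```

View pics/scene0.png

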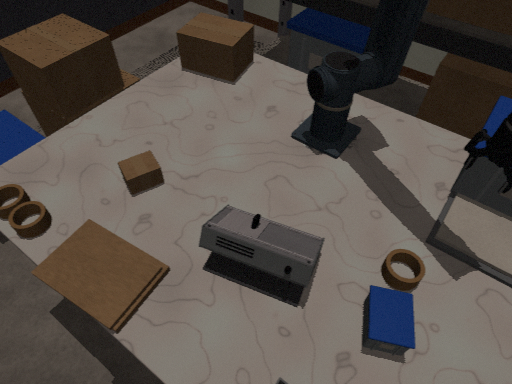

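View pics/top0.png

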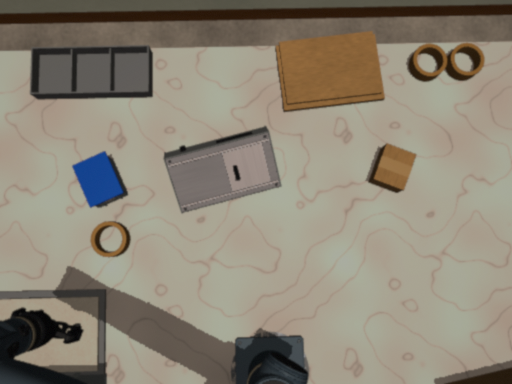

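View pics/wrist0.png

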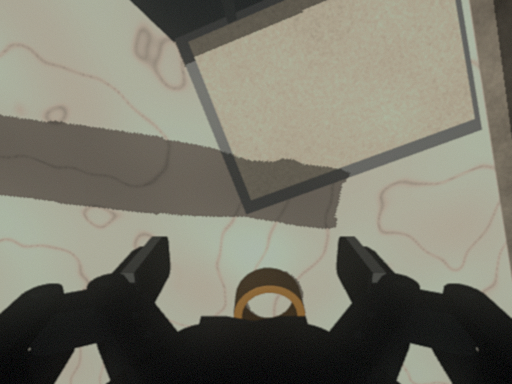

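The cover (light panel in the top view, x 228–275, y 135–195) is on the right half, with its handle at about (237,172). The tote is at (100,180) and the tape at (110,240), both left, and the carton is at (393,167), right. Next I fit the face.

```bash
cat > p.py <<'E'
from h import *
np.set_printoptions(precision=4,suppress=True)
def cloud(cam,d,m):
    cp=viewer.camera_params(cam); f=192/np.tan(np.radians(cp['vertical_fov']/2))
    v,u=np.where(m&(d>0)); z=d[v,u]
    P=np.c_[(u-cp['cx'])/f*z,(v-cp['cy'])/f*z,z]
    return P@R.from_rotvec(cp['rotation']).as_matrix().T+cp['xyz']
E
python3 - <<'E'
from p import *
p,d=viewer.capture('top')
for n in ['shutter','opening','shutter_grip','carton','minitote','taperoll']:
    for q in models.silhouettes('top',n)[:1]:
        m=q['region'];P=cloud('top',d,m)
        print(n,q['confidence'],m.sum(),P.min(0),P.max(0),P.mean(0))
        c=cv2.minAreaRect(P[:,:2].astype(np.float32)*1000);print(c)
m=np.zeros(d.shape,bool);m[130:215,160:285]=1
P=cloud('top',d,m);P=P[P[:,2]>.03]
# plane ransac
rng=np.random.default_rng(0);best=0
for _ in range(500):
    a=P[rng.choice(len(P),3)];n=np.cross(a[1]-a[0],a[2]-a[0]);n/=np.linalg.norm(n)+1e-12
    k=abs((P-a[0])@n)<.004
    if k.sum()>best:best=k.sum();K=k
Q=P[K];c=Q.mean(0);n=np.linalg.svd(Q-c,full_matrices=0)[2][2];n*=np.sign(n[2])
print(best,len(P),c,n,'tilt',np.degrees(np.arccos(n[2])),'yaw',np.degrees(np.arctan2(-n[1],-n[0])))
print(cv2.minAreaRect(Q[:,:2].astype(np.float32)*1000))
print(Q.min(0),Q.max(0))
im=cv2.resize(p[110:230,150:300],None,fx=5,fy=5,interpolation=cv2.INTER_CUBIC);cv2.imwrite('pics/topz.png',im[:,:,::-1])
E
```

```text
shutter 0.74 1631 [ 0.5053 -0.0077  0.0734] [0.6231 0.1176 0.1473] [0.5649 0.054  0.11  ]
((564.1343994140625, 54.15892028808594), (101.09725952148438, 111.32150268554688), 13.321885108947754)
opening 0.81 6691 [ 0.4499 -0.0444 -0.0061] [0.6871 0.285  0.1507] [0.56   0.1179 0.1084]
((577.6480712890625, 121.91012573242188), (197.0434112548828, 312.11614990234375), 13.649646759033203)
shutter_grip 0.77 1534 [ 0.5073 -0.0075  0.0741] [0.6231 0.1144 0.1473] [0.5649 0.0536 0.1101]
((564.2867431640625, 53.261810302734375), (98.3180160522461, 108.56270599365234), 13.799375534057617)
carton 0.94 1505 [ 0.4969 -0.4194  0.0007] [ 0.6285 -0.2992  0.0759] [ 0.5598 -0.3541  0.0627]
((563.9326782226562, -360.5194091796875), (92.40611267089844, 111.53052520751953), 67.64838409423828)
minitote 0.56 1941 [ 0.4712  0.3956 -0.0039] [0.6242 0.5328 0.0885] [0.5438 0.4597 0.0735]
((543.0213012695312, 475.2596435546875), (131.9114227294922, 121.4797134399414), 23.752864837646484)
taperoll 0.98 747 [ 0.3338  0.3928 -0.005 ] [0.4348 0.5096 0.0545] [0.3827 0.4422 0.0365]
((384.1799621582031, 447.351318359375), (109.5169906616211, 99.6712875366211), 64.06797790527344)
4665 6628 [0.5516 0.1212 0.107 ] [-0.4926 -0.1133  0.8628] tilt 30.36381581403622 yaw 12.950399697767999
((551.974853515625, 115.3169937133789), (144.00894165039062, 288.2149658203125), 13.650053977966309)
[ 0.4499 -0.0411  0.06  ] [0.6529 0.2693 0.1505]
```

View pics/topz.png

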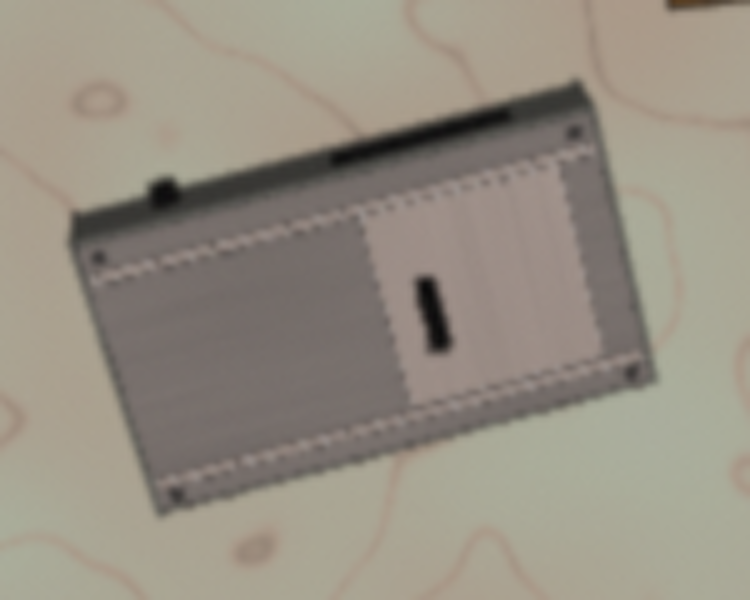

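```bash
cat >> p.py <<'E'
YAW=np.radians(13.4)
def face(yaw=None):
    y=YAW if yaw is None else yaw
    c,s=np.cos(y),np.sin(y)
    z=np.array([-.5*c,-.5*s,np.cos(np.pi/6)]); yy=np.array([-s,c,0]); x=np.cross(yy,z)
    return np.c_[x,yy,z]
def goto(pos,yawdir=None,grasp=False):
    """deltas to have TCP at pos, with tool x along +-yawdir (rad, world)"""
    s=monitor.get_state();r=R.from_rotvec(s['eef_rot']).as_matrix()
    d=r.T@(np.array(pos)-s['eef_pos'])
    t=None
    a=np.arctan2(r[1,0],r[0,0])
    if yawdir is not None:
        t=-(yawdir-a); t=(t+np.pi/2)%np.pi-np.pi/2
        t=np.degrees(t)
    print('t',s['time_s'],'TCP',s['eef_pos'],'xdir deg',np.degrees(a),'toolz',r[:,2],'F',s['ft_force'],'gap',s['finger_gap'],'q6',s['joint_positions'][5])
    print('tx ty tz',d/.04,'turn',None if t is None else t/5)
E
python3 - <<'E'
from p import *
goto([.50,.08,.30],np.radians(103.4))
cp=viewer.camera_params('top');f=192/np.tan(np.radians(cp['vertical_fov']/2))
F=face();Rc=R.from_rotvec(cp['rotation']).as_matrix()
def hit(u,v,off,c=np.array([0.5516,0.1212,0.107])):
    ray=Rc@np.array([(u-cp['cx'])/f,(v-cp['cy'])/f,1]);n=F[:,2]
    return cp['xyz']+ray*((c+off*n-cp['xyz'])@n/(ray@n))
H=hit(150+434/5,110+315/5,.034);print('handle top',H,'grip',H-.011*F[:,2])
print('cover c',hit(150+484/5,110+287/5,.002))
E
```

```text
t 1.1 TCP [0.1863 0.4908 0.227 ] xdir deg 69.21368224240865 toolz [-0.  0. -1.] F [ 0.7049  0.7632 -0.8547] gap 0.08557987750317052 q6 1.4429952703469526
tx ty tz [-6.8189 10.9764 -1.8243] turn -6.837263551518272
handle top [0.5437 0.0787 0.1361] grip [0.549  0.0799 0.1266]
cover c [0.5634 0.0525 0.1067]
```

Request:
send_rows([
  {"tx":-0.4,"ty":0.6,"tz":-0.2,"turn":-0.5},
  {"tx":-0.9,"ty":1.4,"tz":-0.5,"turn":-1.2},
  {"tx":-1.4,"ty":2.2,"tz":-0.8,"turn":-2},
  {"tx":-1.9,"ty":3.0,"tz":-1.1,"turn":-2.8},
  {"tx":-2.4,"ty":3.8,"tz":-1.4,"turn":-3.6},
  {"tx":-2.9,"ty":4.6,"tz":-1.8,"turn":-4.4},
  {"tx":-3.4,"ty":5.4,"tz":-1.8,"turn":-5.2},
  {"tx":-3.9,"ty":6.2,"tz":-1.8,"turn":-6},
])

```text
invalid input at $.deltas[0]: expected keys claw, tx, ty, tz, turn
```

```bash
python3 -c "
from p import *
goto([.50,.08,.30],np.radians(103.4))"
```

```text
t 1.1 TCP [0.1863 0.4908 0.227 ] xdir deg 69.21368224240865 toolz [-0.  0. -1.] F [ 0.7049  0.7632 -0.8547] gap 0.08557987750317052 q6 1.4429952703469526
tx ty tz [-6.8189 10.9764 -1.8243] turn -6.837263551518272
```

Request:
send_rows([
  {"claw":0.6,"tx":-0.4,"ty":0.6,"tz":-0.2,"turn":-0.5},
  {"claw":0.6,"tx":-0.9,"ty":1.4,"tz":-0.5,"turn":-1.2},
  {"claw":0.6,"tx":-1.4,"ty":2.2,"tz":-0.8,"turn":-2},
  {"claw":0.6,"tx":-1.9,"ty":3.0,"tz":-1.1,"turn":-2.8},
  {"claw":0.6,"tx":-2.4,"ty":3.8,"tz":-1.4,"turn":-3.6},
  {"claw":0.6,"tx":-2.9,"ty":4.6,"tz":-1.8,"turn":-4.4},
  {"claw":0.6,"tx":-3.4,"ty":5.4,"tz":-1.8,"turn":-5.2},
  {"claw":0.6,"tx":-3.9,"ty":6.2,"tz":-1.8,"turn":-6},
])

```text
time_s: 1.77
eef_pos: [0.3642, 0.2557, 0.3007]
eef_rot: [2.031, 2.395, 0.005]
ft_force: [1.6, 0.6, 0.2]
finger_gap: 0.051
```

```bash
python3 -c "
from p import *
goto([.50,.08,.30],np.radians(103.4))"
```

```text
t 1.7667 TCP [0.3642 0.2557 0.3007] xdir deg 99.4255031319882 toolz [ 0.0033  0.0017 -1.    ] F [1.5533 0.6155 0.2366] gap 0.051008913089622625 q6 0.2967178235069528
tx ty tz [-4.8895  2.6301  0.0216] turn -0.7948993736023611
```

Request:
send_rows([
  {"claw":0.6,"tx":-0.8,"ty":0.4,"tz":0,"turn":-0.3},
  {"claw":0.6,"tx":-1.6,"ty":0.85,"tz":0,"turn":-0.8},
  {"claw":0.6,"tx":-2.4,"ty":1.3,"tz":0,"turn":-0.8},
  {"claw":0.6,"tx":-3.2,"ty":1.7,"tz":0,"turn":-0.8},
  {"claw":0.6,"tx":-4.0,"ty":2.15,"tz":0,"turn":-0.8},
  {"claw":0.6,"tx":-4.6,"ty":2.5,"tz":0,"turn":-0.8},
  {"claw":0.6,"tx":-4.9,"ty":2.63,"tz":0,"turn":-0.8},
  {"claw":0.6,"tx":-4.9,"ty":2.63,"tz":0,"turn":-0.8},
])

```text
time_s: 2.43
eef_pos: [0.5012, 0.0773, 0.3]
eef_rot: [1.951, 2.461, 0.004]
ft_force: [-0.5, 0.5, -0.1]
finger_gap: 0.0512
```

```bash
python3 - <<'E'
from p import *
print(viewer.camera_params('wrist'))
p,d=cap('wrist','wrist1.png')
for n in ['shutter_grip','opening']:
    for q in models.tip_of('wrist',n)[:2]: print(n,q['confidence'],c2w('wrist',q['xyz']))
m=np.ones(d.shape,bool);P=cloud('wrist',d,m);P=P[(P[:,2]>.05)&(P[:,2]<.16)]
rng=np.random.default_rng(0);best=0
for _ in range(500):
    a=P[rng.choice(len(P),3)];n=np.cross(a[1]-a[0],a[2]-a[0]);n/=np.linalg.norm(n)+1e-12
    k=abs((P-a[0])@n)<.0015
    if k.sum()>best:best=k.sum();K=k
Q=P[K];c=Q.mean(0);n=np.linalg.svd(Q-c,full_matrices=0)[2][2];n*=np.sign(n[2])
print(best,len(P),c,n,'tilt',np.degrees(np.arccos(n[2])),'yaw',np.degrees(np.arctan2(-n[1],-n[0])))
goto([.549,.08,.2],np.radians(103.4))
E
```

```text
{'vertical_fov': 69.1118750954089, 'cx': 252.92068520691072, 'cy': 193.7026216094607, 'xyz': array([0.4354, 0.0622, 0.4464]), 'rotation': array([1.84  , 2.3184, 0.3117])}
opening 0.87 [0.5594 0.0526 0.1054]
13595 28242 [0.5344 0.1442 0.1037] [-0.4856 -0.1213  0.8657] tilt 30.03583974023861 yaw 14.020106025879873
t 2.5833 TCP [0.4994 0.0804 0.3011] xdir deg 103.4632424141443 toolz [ 0.0027  0.0025 -1.    ] F [-0.3834 -0.6505  0.3819] gap 0.05129108575031742 q6 -0.20948319397778686
tx ty tz [-0.3032  1.1952  2.5299] turn 0.012648482828860722
```

View pics/wrist1.png

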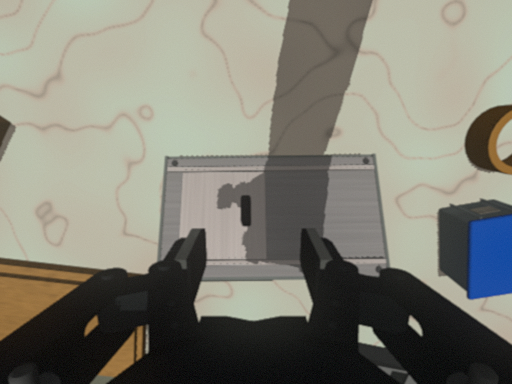

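```bash
sed -i 's/radians(13.4)/radians(13.7)/' p.py; cat >> p.py <<'E'
C0=np.array([0.5344,0.1442,0.1037])
def hit(cam,u,v,off,c=C0):
    cp=viewer.camera_params(cam);f=192/np.tan(np.radians(cp['vertical_fov']/2));F=face();n=F[:,2]
    ray=R.from_rotvec(cp['rotation']).as_matrix()@np.array([(u-cp['cx'])/f,(v-cp['cy'])/f,1])
    return cp['xyz']+ray*((c+off*n-cp['xyz'])@n/(ray@n))
def fc(x): return face().T@(np.array(x)-C0)
E
python3 - <<'E'
from p import *
P=cv2.imread('pics/wrist1.png')
cv2.imwrite('pics/w1z.png',cv2.resize(P[145:285,155:395],None,fx=3.3,fy=3.3,interpolation=cv2.INTER_CUBIC))
p,d=viewer.capture('wrist')
Q=cloud('wrist',d,np.ones(d.shape,bool));q=fc(Q.T[:, :].T.T.T if 0 else Q[0])
L=(Q-C0)@face()
# handle points: 30..42mm above plate
k=(L[:,2]>.025)&(L[:,2]<.042)&(abs(L[:,0])<.08)&(abs(L[:,1])<.2)&(Q[:,2]<.17)
print('handle',k.sum(),np.median(L[k],0),L[k].min(0),L[k].max(0))
k=abs(L[:,2])<.0035
print('plate',[np.percentile(L[k],a,axis=0) for a in(.5,50,99.5)])
for u,v in [(165,157),(376,154),(160,279),(387,273)]: print(fc(hit('wrist',u,v,0)))
print('cover edges',fc(hit('wrist',180,205,.004)),fc(hit('wrist',266,205,.004)))
h=hit('wrist',246,210,.036);print('handle top',h,fc(h),'grip',h-.011*face()[:,2])
E
```

```text
handle 282 [ 0.0055 -0.0669  0.0341] [-0.0125 -0.0721  0.0251] [ 0.0216 -0.0612  0.0364]
plate [array([-0.2149, -0.4108, -0.0034]), array([-0.0175, -0.0298, -0.0009]), array([0.0834, 0.3141, 0.0034])]
[-0.0747 -0.173   0.    ]
[-0.0776  0.116  -0.    ]
[ 0.0851 -0.1671 -0.    ]
[0.0793 0.1113 0.    ]
cover edges [-0.0065 -0.1472  0.004 ] [-0.006  -0.0361  0.004 ]
handle top [0.5372 0.082  0.1383] [ 0.0069 -0.0611  0.036 ] grip [0.5425 0.0833 0.1288]
```

View pics/w1z.png

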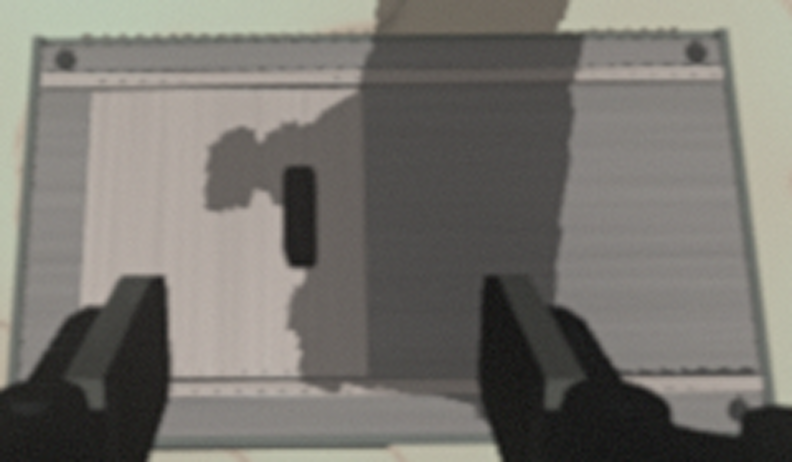

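```bash
python3 - <<'E'
from p import *
g=C0+face()@np.array([.0045,-.065,.025]);print(g)
goto(g+[0,0,.014],np.radians(103.7))
E
```

```text
[0.5414 0.079  0.1276]
t 2.6333 TCP [0.4993 0.0807 0.3012] xdir deg 103.51130425981549 toolz [ 0.0032  0.0023 -1.    ] F [ 0.1097 -0.0386  0.6776] gap 0.05114121073558797 q6 -0.20958727422876255
tx ty tz [-0.2938  0.9988  3.9944] turn -0.037739148036901135
```

Request:
send_rows([
  {"claw":0.6,"tx":-0.29,"ty":0.6,"tz":0.6,"turn":0},
  {"claw":0.6,"tx":-0.29,"ty":1.0,"tz":1.3,"turn":0},
  {"claw":0.6,"tx":-0.29,"ty":1.0,"tz":2.1,"turn":0},
  {"claw":0.6,"tx":-0.29,"ty":1.0,"tz":2.8,"turn":0},
  {"claw":0.6,"tx":-0.29,"ty":1.0,"tz":3.3,"turn":0},
  {"claw":0.6,"tx":-0.29,"ty":1.0,"tz":3.7,"turn":0},
  {"claw":0.6,"tx":-0.29,"ty":1.0,"tz":4.0,"turn":0},
  {"claw":0.6,"tx":-0.29,"ty":1.0,"tz":4.0,"turn":0},
])

```text
time_s: 3.3
eef_pos: [0.5389, 0.0804, 0.1384]
eef_rot: [-1.94, -2.467, -0.001]
ft_force: [-1.0, 0.3, -0.6]
finger_gap: 0.0513
```

```bash
python3 - <<'E'
from p import *
goto(np.array([0.5414,0.079,.1416]),np.radians(103.7))
cap('wrist','wrist2.png')
E
```

```text
t 3.3 TCP [0.5389 0.0804 0.1384] xdir deg 103.6256154260951 toolz [-0.0022  0.0024 -1.    ] F [-0.9918  0.285  -0.6101] gap 0.05129086434141006 q6 -0.2142886423190685
tx ty tz [-0.0483  0.0525 -0.08  ] turn -0.01487691478097991
```

View pics/wrist2.png

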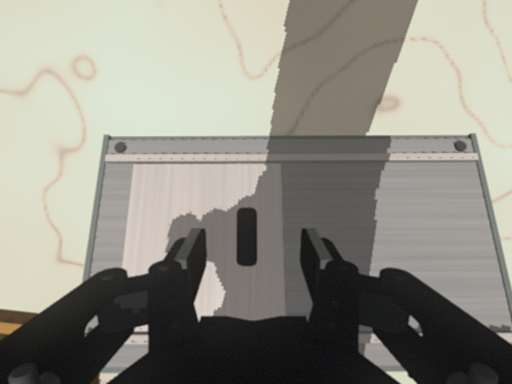

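Request:
send_rows([
  {"claw":0.6,"tx":-0.08,"ty":0.05,"tz":-0.12,"turn":0},
  {"claw":0.4,"tx":-0.08,"ty":0.05,"tz":-0.12,"turn":0},
  {"claw":0.2,"tx":-0.08,"ty":0.05,"tz":-0.12,"turn":0},
  {"claw":0.0,"tx":-0.08,"ty":0.05,"tz":-0.12,"turn":0},
  {"claw":0.0,"tx":-0.08,"ty":0.05,"tz":-0.12,"turn":0},
  {"claw":0.0,"tx":-0.08,"ty":0.05,"tz":-0.12,"turn":0},
], squeeze=30)

```text
time_s: 3.85
eef_pos: [0.543, 0.0774, 0.1456]
eef_rot: [-1.943, -2.468, -0.004]
ft_force: [0.0, 0.8, -0.2]
finger_gap: 0.0003
```

```bash
python3 - <<'E'
from p import *
goto(np.array([0.5414,0.079,.1416]),np.radians(103.7))
cap('wrist','wrist3.png')
E
```

```text
t 3.85 TCP [0.543  0.0774 0.1456] xdir deg 103.59242237627588 toolz [ 0.0013  0.0024 -1.    ] F [ 0.009   0.7939 -0.2353] gap 0.00029558293071374063 q6 -0.2192650284071917
tx ty tz [ 0.047  -0.0295  0.1   ] turn -0.021515524744823718
```

View pics/wrist3.png

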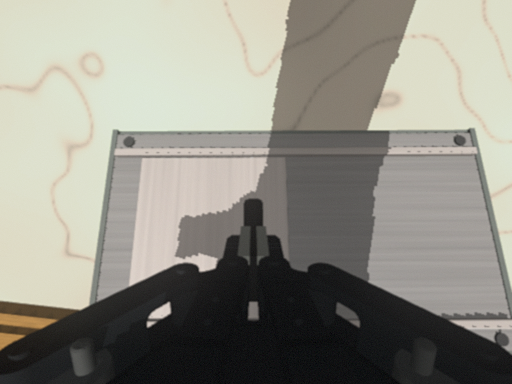

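```bash
python3 - <<'E'
from p import *
p,d=viewer.capture('wrist')
cv2.imwrite('pics/w3z.png',cv2.resize(p[180:330,170:340,::-1],None,fx=4,fy=4,interpolation=cv2.INTER_CUBIC))
cp=viewer.camera_params('wrist')
F=face();s=monitor.get_state();r=R.from_rotvec(s['eef_rot']).as_matrix()
for v in range(190,270,6): 
    m=np.zeros(d.shape,bool);m[v,253]=1
    x=cloud('wrist',d,m)
    if len(x): print(v,d[v,253],x[0],'face',fc(x[0]),'tool',r.T@(x[0]-s['eef_pos']))
E
```

```text
190 0.20532897 [0.5271 0.0742 0.0929] face [-0.026  -0.0663  0.0025] tool [ 0.0004 -0.0161  0.0523]
196 0.204056 [0.5309 0.0751 0.0953] face [-0.0214 -0.0663  0.0026] tool [ 0.0004 -0.0121  0.0499]
202 0.16970494 [0.5253 0.0736 0.1293] face [-0.0094 -0.0664  0.0349] tool [ 0.0004 -0.0179  0.0159]
208 0.1693386 [0.5286 0.0744 0.1306] face [-0.0057 -0.0664  0.0344] tool [ 0.0004 -0.0145  0.0146]
214 0.16910627 [0.5319 0.0752 0.1318] face [-0.0022 -0.0664  0.0337] tool [ 0.0004 -0.011   0.0134]
220 0.16789213 [0.5349 0.076  0.1339] face [ 0.0015 -0.0664  0.0339] tool [ 0.0004 -0.0079  0.0113]
226 0.1473793 [0.5309 0.0749 0.154 ] face [ 0.008  -0.0665  0.0535] tool [ 0.0004 -0.0121 -0.0088]
232 0.13999978 [0.531  0.0749 0.1617] face [ 0.0119 -0.0665  0.0601] tool [ 0.0004 -0.012  -0.0165]
238 0.13369666 [0.5313 0.075  0.1683] face [ 0.0155 -0.0665  0.0656] tool [ 0.0004 -0.0117 -0.0231]
244 0.12615116 [0.5308 0.0749 0.176 ] face [ 0.0189 -0.0665  0.0725] tool [ 0.0004 -0.0122 -0.0308]
250 0.121422894 [0.5312 0.075  0.181 ] face [ 0.0218 -0.0665  0.0767] tool [ 0.0004 -0.0117 -0.0358]
256 0.11514219 [0.5308 0.0748 0.1874] face [ 0.0246 -0.0665  0.0824] tool [ 0.0004 -0.0122 -0.0422]
262 0.11705083 [0.534  0.0756 0.1863] face [ 0.0269 -0.0665  0.0798] tool [ 0.0004 -0.0088 -0.0411]
268 0.11816001 [0.5369 0.0763 0.186 ] face [ 0.0294 -0.0666  0.078 ] tool [ 0.0003 -0.0058 -0.0408]
```

View pics/w3z.png

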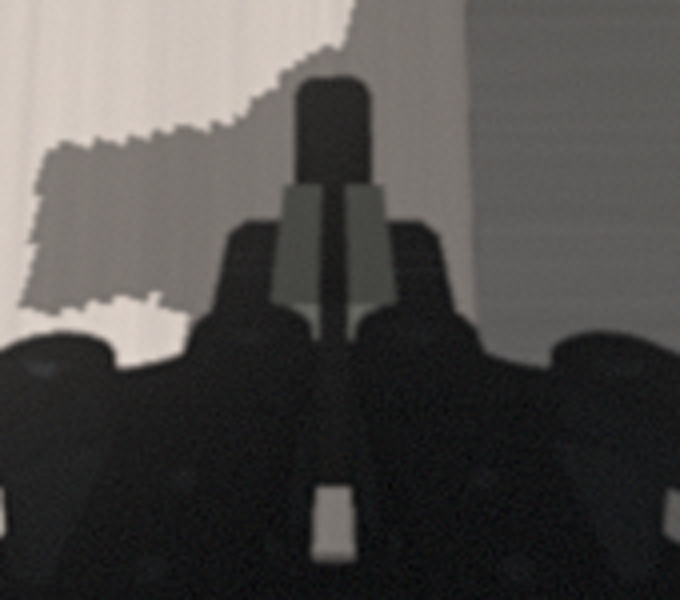

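```bash
python3 - <<'E'
from p import *
s=monitor.get_state();r=R.from_rotvec(s['eef_rot']).as_matrix()
print(s['finger_gap'],s['eef_pos'])
p,d=viewer.capture('wrist')
for c in (240,246,250,258,262):
  for v in range(196,260,6): 
    m=np.zeros(d.shape,bool);m[v,c]=1
    x=cloud('wrist',d,m)
    if len(x): print(c,v,p[v,c],'tool',r.T@(x[0]-s['eef_pos']))
cap('scene','scene3.png'); cap('top','top3.png')
p=cv2.imread('pics/scene3.png');cv2.imwrite('pics/s3z.png',cv2.resize(p[130:310,180:400],None,fx=3.3,fy=3.3))
E
```

```text
0.0002845779242750584 [0.5427 0.0774 0.1452]
240 196 [209 198 191] tool [-0.0091 -0.0122  0.05  ]
240 202 [124 118 112] tool [-0.0091 -0.0081  0.0484]
240 208 [124 118 113] tool [-0.009  -0.0045  0.0453]
240 214 [122 117 111] tool [-0.009  -0.0004  0.044 ]
240 220 [124 118 115] tool [-0.0089  0.003   0.0408]
240 226 [114 109 105] tool [-0.0089  0.007   0.0393]
240 232 [95 93 89] tool [-0.0062 -0.0119 -0.0161]
240 238 [67 66 64] tool [-0.0058 -0.0121 -0.0239]
240 244 [71 70 68] tool [-0.0055 -0.012  -0.0301]
240 250 [72 71 68] tool [-0.0053 -0.0114 -0.0349]
240 256 [48 46 45] tool [-0.0049 -0.0128 -0.043 ]
246 196 [123 116 112] tool [-0.0048 -0.0119  0.0512]
246 202 [42 40 37] tool [-0.0039 -0.0179  0.0161]
246 208 [42 38 39] tool [-0.0039 -0.0143  0.0153]
246 214 [44 44 40] tool [-0.0038 -0.0114  0.0127]
246 220 [40 39 36] tool [-0.0038 -0.0081  0.0111]
246 226 [68 65 63] tool [-0.0033 -0.0123 -0.0089]
246 232 [70 72 66] tool [-0.0031 -0.0122 -0.0169]
246 238 [71 73 68] tool [-0.003  -0.0118 -0.0232]
246 244 [73 73 68] tool [-0.0028 -0.012  -0.0301]
246 250 [67 68 63] tool [-0.0027 -
[... 1024 characters left out ...]
8 244 [72 73 69] tool [ 0.0026 -0.0124 -0.031 ]
258 250 [69 68 64] tool [ 0.0025 -0.012  -0.0361]
258 256 [88 87 82] tool [ 0.0025 -0.0119 -0.0415]
262 196 [126 119 115] tool [ 0.007  -0.0117  0.0517]
262 202 [99 93 90] tool [ 0.0069 -0.0085  0.0473]
262 208 [70 68 65] tool [ 0.0059 -0.0139  0.0164]
262 214 [69 66 62] tool [ 0.0059 -0.0101  0.0163]
262 220 [57 56 54] tool [ 0.0059 -0.0072  0.0134]
262 226 [65 65 60] tool [ 0.0051 -0.0124 -0.0092]
262 232 [69 71 66] tool [ 0.0049 -0.0126 -0.0177]
262 238 [72 71 69] tool [ 0.0047 -0.0118 -0.0232]
262 244 [68 70 65] tool [ 0.0045 -0.0116 -0.0294]
262 250 [70 68 66] tool [ 0.0043 -0.012  -0.0363]
262 256 [84 87 82] tool [ 0.0041 -0.0118 -0.0413]
```

View pics/s3z.png

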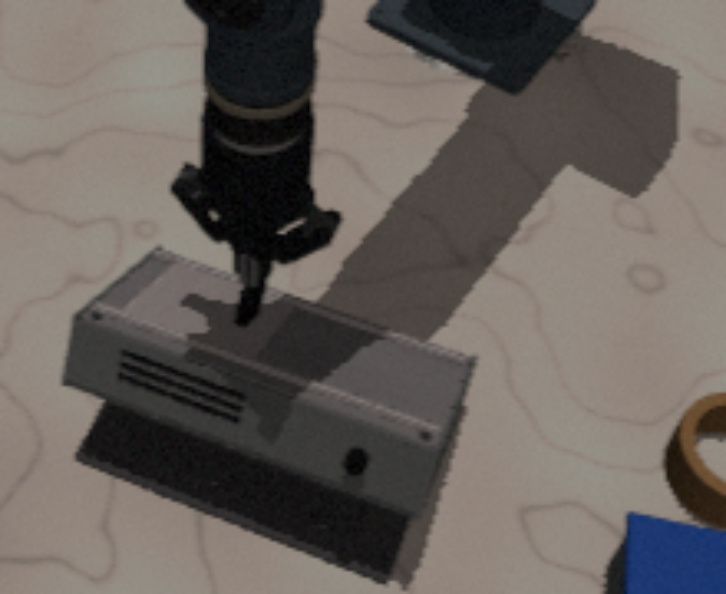

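Depth shows the closed fingertips at about tool z = −7 mm, not +25 mm. So the grasp missed by height: the tips are just above the handle, as the scene view confirms. I'll use the measured tip position from here: open, go about 35 mm lower and close again.

Request:
send_rows([
  {"claw":0.6,"tx":0,"ty":0,"tz":0,"turn":0},
  {"claw":0.6,"tx":0,"ty":-0.03,"tz":0,"turn":0},
  {"claw":0.6,"tx":0,"ty":-0.03,"tz":0,"turn":0},
  {"claw":0.6,"tx":0,"ty":-0.03,"tz":0.3,"turn":0},
  {"claw":0.6,"tx":0,"ty":-0.03,"tz":0.6,"turn":0},
  {"claw":0.6,"tx":0,"ty":-0.03,"tz":0.8,"turn":0},
  {"claw":0.6,"tx":0,"ty":-0.03,"tz":0.85,"turn":0},
  {"claw":0.6,"tx":0,"ty":-0.03,"tz":0.85,"turn":0},
])

```text
time_s: 4.77
eef_pos: [0.54, 0.0773, 0.1088]
eef_rot: [-1.94, -2.466, 0.0]
ft_force: [0.1, -0.4, -1.3]
finger_gap: 0.0511
```

Request:
send_rows([
  {"claw":0.3,"tx":0,"ty":0,"tz":0,"turn":0},
  {"claw":0.0,"tx":0,"ty":0,"tz":0,"turn":0},
  {"claw":0.0,"tx":0,"ty":0,"tz":0,"turn":0},
  {"claw":0.0,"tx":0,"ty":0,"tz":0,"turn":0},
  {"claw":0.0,"tx":0,"ty":0,"tz":0,"turn":0},
], squeeze=30)

```text
time_s: 5.18
eef_pos: [0.5403, 0.0772, 0.1094]
eef_rot: [-1.94, -2.467, -0.0]
ft_force: [0.1, 0.2, 0.5]
finger_gap: 0.0116
```

```bash
python3 - <<'E'
from p import *
goto(np.array([0.5414,0.079,.1416]),np.radians(103.7))
cap('wrist','wrist4.png')
E
```

```text
t 5.1833 TCP [0.5403 0.0772 0.1094] xdir deg 103.62008034515526 toolz [-0.0026  0.0021 -1.    ] F [0.129  0.2346 0.5427] gap 0.011641910020010087 q6 -0.21994524759197065
tx ty tz [ 0.0395  0.0348 -0.8059] turn -0.015983930968947936
```

View pics/wrist4.png

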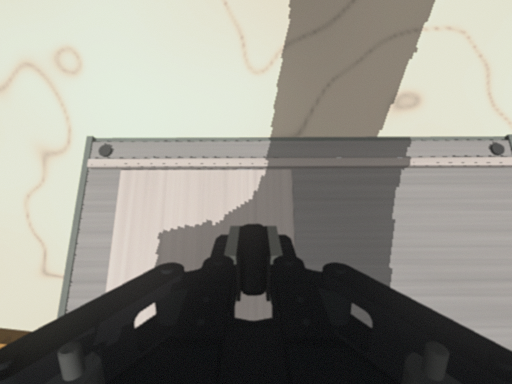

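Request:
send_rows([
  {"claw":0.0,"tx":0.2,"ty":0,"tz":0,"turn":0},
  {"claw":0.0,"tx":0.6,"ty":0,"tz":0,"turn":0},
  {"claw":0.0,"tx":1.0,"ty":0,"tz":0,"turn":0},
  {"claw":0.0,"tx":1.4,"ty":0,"tz":0,"turn":0},
  {"claw":0.0,"tx":1.8,"ty":0,"tz":0,"turn":0},
  {"claw":0.0,"tx":2.2,"ty":0,"tz":0,"turn":0},
  {"claw":0.0,"tx":2.5,"ty":0,"tz":0,"turn":0},
  {"claw":0.0,"tx":2.7,"ty":0,"tz":0,"turn":0},
])

```text
time_s: 5.9
eef_pos: [0.5142, 0.1833, 0.1094]
eef_rot: [-1.939, -2.467, 0.001]
ft_force: [0.2, -1.7, -1.0]
finger_gap: 0.0115
```

```bash
python3 - <<'E'
from p import *
goto(np.array([0.5403,0.0772,.1094])+.118*face()[:,1],np.radians(103.7))
p,d=cap('top','top5.png');p=p[110:230,150:300];cv2.imwrite('pics/top5z.png',cv2.resize(p[:,:,::-1],None,fx=4,fy=4))
E
```

```text
t 5.9 TCP [0.5142 0.1833 0.1094] xdir deg 103.67761240262828 toolz [-0.0032  0.0015 -1.    ] F [ 0.2214 -1.7115 -1.0102] gap 0.011532203151335997 q6 -0.020511001410246858
tx ty tz [ 0.2197  0.0059 -0.0007] turn -0.0044775194743427475
```

View pics/top5z.png

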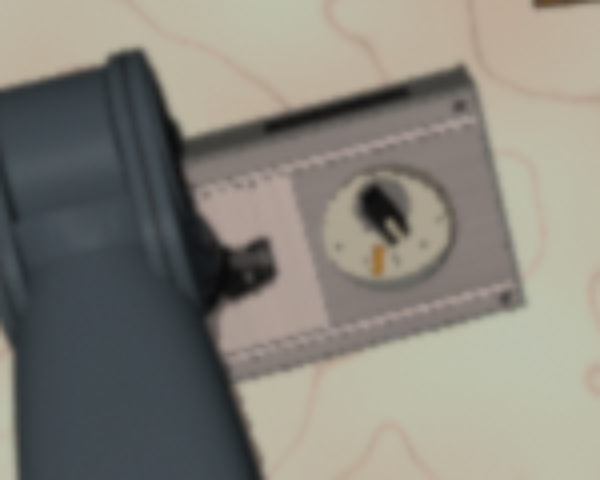

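Request:
send_rows([
  {"claw":0.0,"tx":0.1,"ty":0,"tz":0,"turn":0},
  {"claw":0.0,"tx":0.18,"ty":0,"tz":0,"turn":0},
  {"claw":0.0,"tx":0.22,"ty":0,"tz":0,"turn":0},
  {"claw":0.0,"tx":0.22,"ty":0,"tz":0,"turn":0},
  {"claw":0.0,"tx":0.22,"ty":0,"tz":0,"turn":0},
])

```text
time_s: 6.37
eef_pos: [0.5127, 0.1892, 0.1094]
eef_rot: [1.943, 2.468, -0.007]
ft_force: [1.2, -9.2, -0.1]
finger_gap: 0.0116
```

Request:
send_rows([
  {"claw":0.6,"tx":0,"ty":0,"tz":0,"turn":0},
  {"claw":0.6,"tx":0,"ty":0,"tz":0,"turn":0},
  {"claw":0.6,"tx":0,"ty":0,"tz":0,"turn":0},
  {"claw":0.6,"tx":0,"ty":0,"tz":0,"turn":0},
  {"claw":0.6,"tx":0,"ty":0,"tz":-0.7,"turn":0},
  {"claw":0.6,"tx":0,"ty":0,"tz":-1.6,"turn":0},
  {"claw":0.6,"tx":-0.5,"ty":0,"tz":-2.5,"turn":0},
  {"claw":0.6,"tx":-1.2,"ty":0,"tz":-3.0,"turn":0},
])

```text
time_s: 7.03
eef_pos: [0.5251, 0.1451, 0.2342]
eef_rot: [1.936, 2.47, 0.001]
ft_force: [1.1, 0.1, 0.9]
finger_gap: 0.0513
```

```bash
python3 - <<'E'
from p import *
O=C0+face()@np.array([.004,-.0945,0])
goto(O+[-.06,-.0,.2],np.radians(103.7))
E
```

```text
t 7.0333 TCP [0.5251 0.1451 0.2342] xdir deg 103.81854253227299 toolz [ 0.0034 -0.0015 -1.    ] F [1.0875 0.108  0.9161] gap 0.051295129890489295 q6 -0.09352874866978315
tx ty tz [-2.0855 -1.1495 -1.7859] turn 0.02370850645459586
```

Request:
send_rows([
  {"claw":0.3,"tx":-0.5,"ty":-0.25,"tz":-0.5,"turn":0},
  {"claw":0.3,"tx":-1.1,"ty":-0.6,"tz":-1,"turn":0},
  {"claw":0.3,"tx":-1.7,"ty":-0.9,"tz":-1,"turn":0},
  {"claw":0,"tx":-2.0,"ty":-1.1,"tz":-1,"turn":0},
  {"claw":0,"tx":-2.1,"ty":-1.15,"tz":-1,"turn":0},
  {"claw":0,"tx":-2.1,"ty":-1.15,"tz":-1,"turn":0},
  {"claw":0,"tx":-2.1,"ty":-1.15,"tz":-1,"turn":0},
])

```text
time_s: 7.62
eef_pos: [0.5004, 0.0533, 0.274]
eef_rot: [1.936, 2.47, 0.002]
ft_force: [0.6, 0.7, -0.2]
finger_gap: 0.0
```

```bash
python3 - <<'E'
from p import *
s=monitor.get_state();print(s['eef_pos'],s['finger_gap'])
p,d=cap('wrist','wrist6.png')
np.save('d6.npy',d);np.save('p6.npy',p)
for n in ['opening','recess','knob_grip','pointer','tab_mark']:
    for q in models.tip_of('wrist',n)[:1]:
        w=c2w('wrist',q['xyz']);print(n,q['confidence'],w,fc(w))
E
```

```text
[0.5004 0.0533 0.274 ] 4.4805799833843277e-05
opening 0.75 [0.5573 0.0507 0.1021] [-0.0007 -0.0963 -0.0014]
recess 0.59 [0.5867 0.0537 0.0603] [ 0.0038 -0.1003 -0.0523]
knob_grip 0.56 [0.5732 0.052  0.0849] [ 0.0043 -0.0988 -0.0242]
pointer 0.63 [0.5629 0.031  0.0476] [-0.0273 -0.1167 -0.049 ]
tab_mark 0.46 [0.5554 0.0604 0.0433] [-0.0297 -0.0864 -0.0526]
```

View pics/wrist6.png

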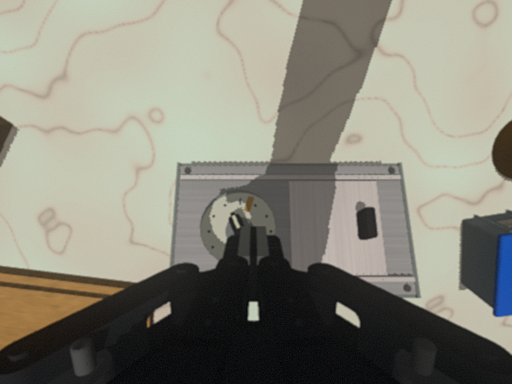

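Request:
send_rows([
  {"claw":0,"tx":0,"ty":0.5,"tz":0,"turn":0},
  {"claw":0,"tx":0,"ty":1.1,"tz":0,"turn":0},
  {"claw":0,"tx":0,"ty":1.5,"tz":0,"turn":0},
  {"claw":0,"tx":0,"ty":1.5,"tz":0,"turn":0},
  {"claw":0,"tx":0,"ty":1.5,"tz":0,"turn":0},
])

```text
time_s: 8.33
eef_pos: [0.5586, 0.0682, 0.2732]
eef_rot: [1.935, 2.473, -0.001]
ft_force: [-0.2, -0.0, -1.0]
finger_gap: -0.0003
```

```bash
python3 - <<'E'
from p import *
s=monitor.get_state();print(s['eef_pos'],s['finger_gap'])
p,d=cap('wrist','wrist7.png')
for n in ['opening','recess','knob_grip','pointer','tab_mark']:
    for q in models.tip_of('wrist',n)[:1]:
        w=c2w('wrist',q['xyz']);print(n,q['confidence'],w,fc(w))
i=p[90:250,150:340];cv2.imwrite('pics/w7z.png',cv2.resize(i[:,:,::-1],None,fx=4,fy=4,interpolation=cv2.INTER_CUBIC))
E
```

```text
[0.5586 0.0682 0.2732] -0.00027494107833247517
opening 0.78 [0.5612 0.0484 0.106 ] [ 0.004  -0.0995  0.0003]
recess 0.76 [0.5843 0.0547 0.061 ] [ 0.0022 -0.0988 -0.0506]
knob_grip 0.78 [0.5718 0.0504 0.0859] [ 0.0034 -0.1    -0.0225]
pointer 0.61 [0.5599 0.0296 0.0444] [-0.0317 -0.1174 -0.0502]
tab_mark 0.45 [0.5572 0.0576 0.0478] [-0.0265 -0.0895 -0.0492]
```

View pics/w7z.png

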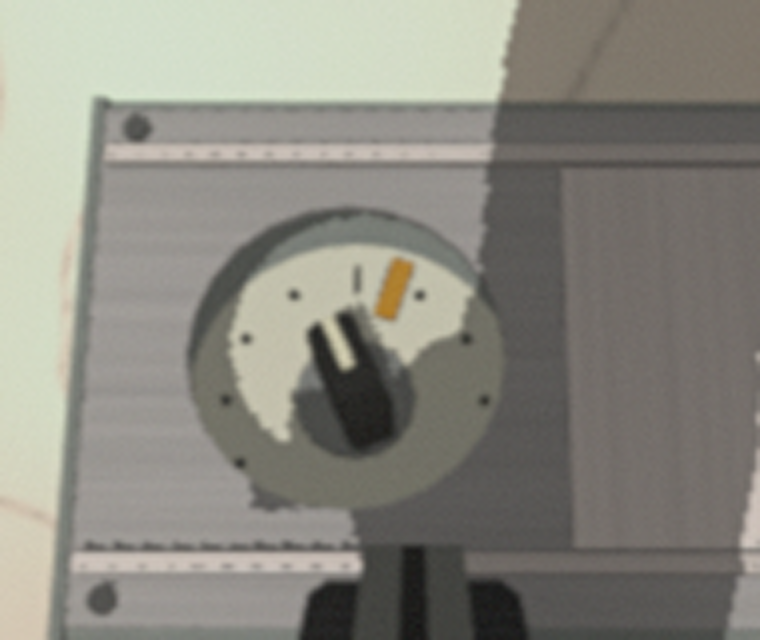

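```bash
python3 - <<'E'
from p import *
z=lambda x,y:(150+x/4-.4,90+y/4-.4)
print('hole C',[fc(hit('wrist',*z(*a),0)) for a in [(346,358),(188,358),(505,358),(346,208),(346,508)]])
print('bar',[fc(hit('wrist',*z(*a),-.014)) for a in [(330,320),(348,368),(333,320),(373,440)]])
a,b=[fc(hit('wrist',*z(*a),-.048)) for a in [(403,262),(386,320)]];print('tab',a,b)
print('skirt',[fc(hit('wrist',*z(*a),-.046)) for a in [(293,400),(415,400),(353,458)]])
p=cv2.imread('pics/wrist7.png')
E
```

```text
hole C [array([ 0.0069, -0.0994,  0.    ]), array([ 0.007 , -0.1449,  0.    ]), array([ 0.0068, -0.0537,  0.    ]), array([-0.04  , -0.1003,  0.    ]), array([ 0.0506, -0.0986,  0.    ])]
bar [array([-0.0096, -0.1054, -0.014 ]), array([ 0.0056, -0.0997, -0.014 ]), array([-0.0096, -0.1045, -0.014 ]), array([ 0.0278, -0.0919, -0.014 ])]
tab [-0.0427 -0.0837 -0.048 ] [-0.0218 -0.0893 -0.048 ]
skirt [array([ 0.0067, -0.1195, -0.046 ]), array([ 0.0066, -0.0795, -0.046 ]), array([ 0.0261, -0.0995, -0.046 ])]
```

```bash
python3 - <<'E'
from p import *
P=C0+face()@np.array([.006,-.0995,-.020]);print(P)
goto(P+[0,0,.076],np.radians(103.7+22))
E
```

```text
[0.5727 0.0511 0.0894]
t 8.6333 TCP [0.5581 0.0676 0.2746] xdir deg 103.88102503526991 toolz [ 0.0034 -0.0014 -1.    ] F [-0.8908 -0.5316 -0.1563] gap -0.00039830502495763335 q6 -0.24014828924311038
tx ty tz [-0.4827  0.2473  2.7323] turn -4.363794992946015
```

Request:
send_rows([
  {"claw":0.3,"tx":-0.2,"ty":0.1,"tz":0.5,"turn":-0.8},
  {"claw":0.3,"tx":-0.48,"ty":0.25,"tz":1.1,"turn":-1.8},
  {"claw":0.3,"tx":-0.48,"ty":0.25,"tz":1.7,"turn":-2.8},
  {"claw":0.3,"tx":-0.48,"ty":0.25,"tz":2.3,"turn":-3.7},
  {"claw":0.3,"tx":-0.48,"ty":0.25,"tz":2.7,"turn":-4.36},
  {"claw":0.3,"tx":-0.48,"ty":0.25,"tz":2.73,"turn":-4.36},
  {"claw":0.3,"tx":-0.48,"ty":0.25,"tz":2.73,"turn":-4.36},
])

```text
time_s: 9.22
eef_pos: [0.5715, 0.0512, 0.1645]
eef_rot: [1.436, 2.793, -0.001]
ft_force: [0.2, -1.1, -0.1]
finger_gap: 0.0257
```

```bash
python3 - <<'E'
from p import *
P=C0+face()@np.array([.006,-.0995,-.020])
goto(P+[0,0,-.014],np.radians(103.7+22))
p,d=cap('wrist','wrist8.png')
i=p[90:290,130:380];cv2.imwrite('pics/w8z.png',cv2.resize(i[:,:,::-1],None,fx=3,fy=3,interpolation=cv2.INTER_CUBIC))
s=monitor.get_state();r=R.from_rotvec(s['eef_rot']).as_matrix()
for c in (215,220,225,230,235,270,275,280,285,290):
  m=np.zeros(d.shape,bool);m[220:300:1,c]=1
  x=(cloud('wrist',d,m)-s['eef_pos'])@r; x=x[x[:,2]<.01]
  if len(x): print(c,x[x[:,2].argmax()])
E
```

```text
t 9.2167 TCP [0.5715 0.0512 0.1645] xdir deg 125.58403322563849 toolz [ 0.0007 -0.0013 -1.    ] F [ 0.2331 -1.1405 -0.0593] gap 0.025667522054082986 q6 -0.6478698612484348
tx ty tz [-0.0152  0.0238  2.2272] turn -0.023193354872300363
215 [-0.0189 -0.0118 -0.0126]
220 [-0.0167 -0.0121 -0.0091]
225 [-0.0142 -0.0117 -0.0081]
280 [ 0.015  -0.0118 -0.0085]
285 [ 0.0176 -0.012  -0.0091]
290 [ 0.0197 -0.0119 -0.0129]
```

View pics/w8z.png

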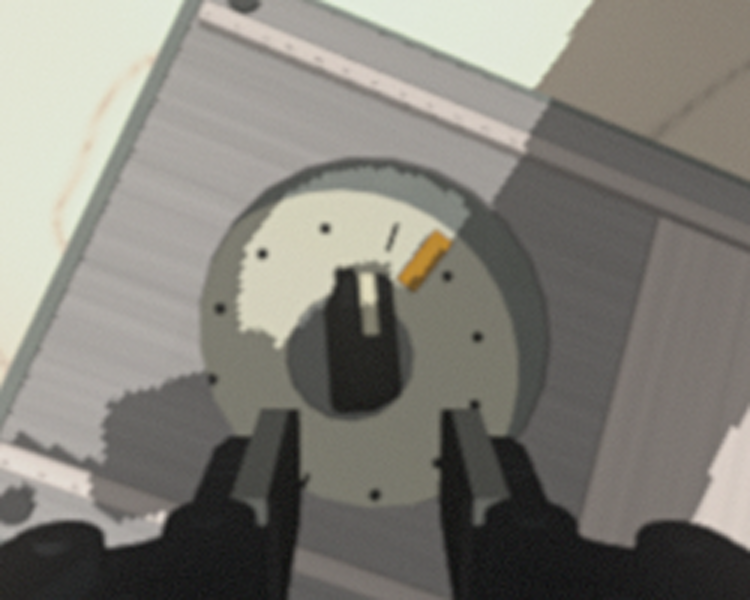

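The bar is aligned with and centred between the fingers (zoom x≈370). Next I descend in stages.

Request:
send_rows([
  {"claw":0.3,"tx":-0.015,"ty":0.02,"tz":0.5,"turn":0},
  {"claw":0.3,"tx":-0.015,"ty":0.02,"tz":1.0,"turn":0},
  {"claw":0.3,"tx":-0.015,"ty":0.02,"tz":1.4,"turn":0},
  {"claw":0.3,"tx":-0.015,"ty":0.02,"tz":1.6,"turn":0},
  {"claw":0.3,"tx":-0.015,"ty":0.02,"tz":1.6,"turn":0},
])

```text
time_s: 9.68
eef_pos: [0.5733, 0.0511, 0.1016]
eef_rot: [1.436, 2.791, -0.0]
ft_force: [0.1, -0.3, -0.5]
finger_gap: 0.0255
```

```bash
python3 - <<'E'
from p import *
P=C0+face()@np.array([.006,-.0995,-.020])
goto(P+[0,0,-.014],np.radians(103.7+22))
p,d=cap('wrist','wrist9.png')
E
```

```text
t 9.6833 TCP [0.5733 0.0511 0.1016] xdir deg 125.55854708705608 toolz [ 0.0023 -0.0014 -1.    ] F [ 0.0531 -0.3043 -0.4807] gap 0.02546156682103286 q6 -0.6474347496886977
tx ty tz [ 0.0102 -0.0123  0.6553] turn -0.028290582588780856
```

View pics/wrist9.png

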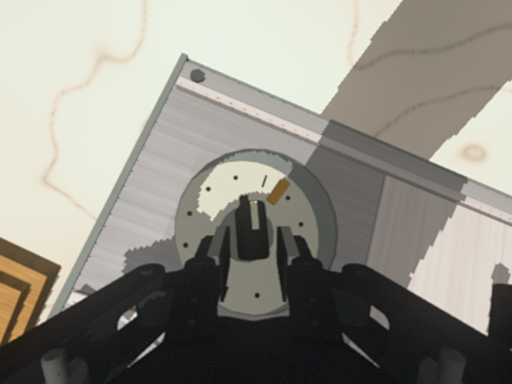

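Request:
send_rows([
  {"claw":0.3,"tx":0.01,"ty":-0.01,"tz":0.2,"turn":0},
  {"claw":0.3,"tx":0.01,"ty":-0.01,"tz":0.4,"turn":0},
  {"claw":0.3,"tx":0.01,"ty":-0.01,"tz":0.55,"turn":0},
  {"claw":0.3,"tx":0.01,"ty":-0.01,"tz":0.65,"turn":0},
  {"claw":0.3,"tx":0.01,"ty":-0.01,"tz":0.65,"turn":0},
])

```text
time_s: 10.15
eef_pos: [0.5729, 0.0512, 0.0757]
eef_rot: [1.436, 2.791, -0.0]
ft_force: [-0.2, 0.8, -0.5]
finger_gap: 0.0253
```

```bash
python3 - <<'E'
from p import *
P=C0+face()@np.array([.006,-.0995,-.020])
goto(P+[0,0,-.014],np.radians(103.7+22))
p,d=cap('wrist','wrist10.png')
E
```

```text
t 10.15 TCP [0.5729 0.0512 0.0757] xdir deg 125.56474821704693 toolz [ 0.0024 -0.0015 -1.    ] F [-0.1719  0.8252 -0.4861] gap 0.02530469459937269 q6 -0.6474417318095194
tx ty tz [ 0.0012 -0.0034  0.008 ] turn -0.027050356590613313
```

View pics/wrist10.png

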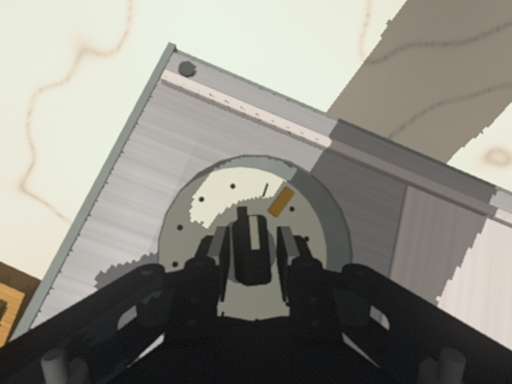

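No contact. Next I close gently.

Request:
send_rows([
  {"claw":0.2,"tx":0,"ty":0,"tz":0,"turn":0},
  {"claw":0.15,"tx":0,"ty":0,"tz":0,"turn":0},
  {"claw":0.1,"tx":0,"ty":0,"tz":0,"turn":0},
  {"claw":0.1,"tx":0,"ty":0,"tz":0,"turn":0},
], squeeze=20)

```text
time_s: 10.53
eef_pos: [0.5733, 0.0512, 0.0765]
eef_rot: [1.435, 2.791, 0.001]
ft_force: [-0.0, 0.5, 0.4]
finger_gap: 0.0174
```

Request:
send_rows([
  {"claw":0.1,"tx":0,"ty":0,"tz":0,"turn":0.5},
  {"claw":0.1,"tx":0,"ty":0,"tz":0,"turn":1.1},
  {"claw":0.1,"tx":0,"ty":0,"tz":0,"turn":1.8},
  {"claw":0.1,"tx":0,"ty":0,"tz":0,"turn":2.5},
  {"claw":0.1,"tx":0,"ty":0,"tz":0,"turn":3.2},
  {"claw":0.1,"tx":0,"ty":0,"tz":0,"turn":3.9},
  {"claw":0.1,"tx":0,"ty":0,"tz":0,"turn":4.4},
  {"claw":0.1,"tx":0,"ty":0,"tz":0,"turn":4.4},
])

```text
time_s: 11.2
eef_pos: [0.5731, 0.0517, 0.0771]
eef_rot: [1.942, 2.466, 0.003]
ft_force: [-1.7, 0.2, 2.1]
finger_gap: 0.0155
```

```bash
python3 - <<'E'
from p import *
P=C0+face()@np.array([.006,-.0995,-.020])
goto(P+[0,0,-.014],np.radians(103.7-21.3))
p,d=cap('wrist','wrist11.png')
E
```

```text
t 11.2 TCP [0.5731 0.0517 0.0771] xdir deg 103.55775965662372 toolz [ 0.0034 -0.0005 -1.    ] F [-1.6991  0.1913  2.1033] gap 0.015525053665562704 q6 -0.26306384222988055
tx ty tz [-0.0104 -0.0126  0.0421] turn 4.231551931324744
```

View pics/wrist11.png

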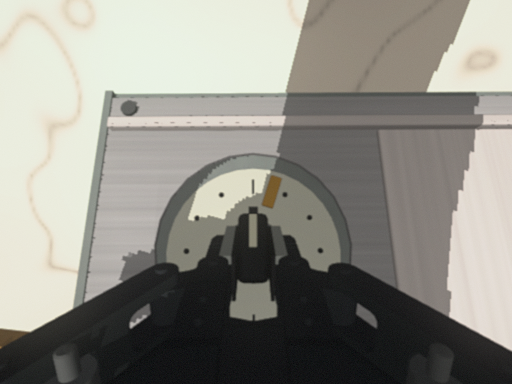

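Low forces and a clean grip, with the pointer now pointing straight downhill. I turn on.

Request:
send_rows([
  {"claw":0.1,"tx":0,"ty":0,"tz":0,"turn":0.5},
  {"claw":0.1,"tx":0,"ty":0,"tz":0,"turn":1.1},
  {"claw":0.1,"tx":0,"ty":0,"tz":0,"turn":1.8},
  {"claw":0.1,"tx":0,"ty":0,"tz":0,"turn":2.5},
  {"claw":0.1,"tx":0,"ty":0,"tz":0,"turn":3.2},
  {"claw":0.1,"tx":0,"ty":0,"tz":0,"turn":3.9},
  {"claw":0.1,"tx":0,"ty":0,"tz":0,"turn":4.25},
  {"claw":0.1,"tx":0,"ty":0,"tz":0,"turn":4.25},
])

```text
time_s: 11.92
eef_pos: [0.5724, 0.0523, 0.078]
eef_rot: [2.362, 2.07, 0.004]
ft_force: [-4.4, 1.0, 5.3]
finger_gap: 0.0151
```

```bash
python3 - <<'E'
from p import *
P=C0+face()@np.array([.006,-.0995,-.020])
goto(P+[0,0,-.014],np.radians(103.7-21.3))
p,d=cap('wrist','wrist12.png')
i=p[130:300,150:350];cv2.imwrite('pics/w12z.png',cv2.resize(i[:,:,::-1],None,fx=4,fy=3.5,interpolation=cv2.INTER_CUBIC))
E
```

```text
t 11.9167 TCP [0.5724 0.0523 0.078 ] xdir deg 82.46572498812014 toolz [ 0.0023  0.0013 -1.    ] F [-4.4083  1.0089  5.2602] gap 0.01514216934654302 q6 0.10520516108832471
tx ty tz [-0.0279  0.0118  0.0662] turn 0.013144997624028987
```

View pics/w12z.png

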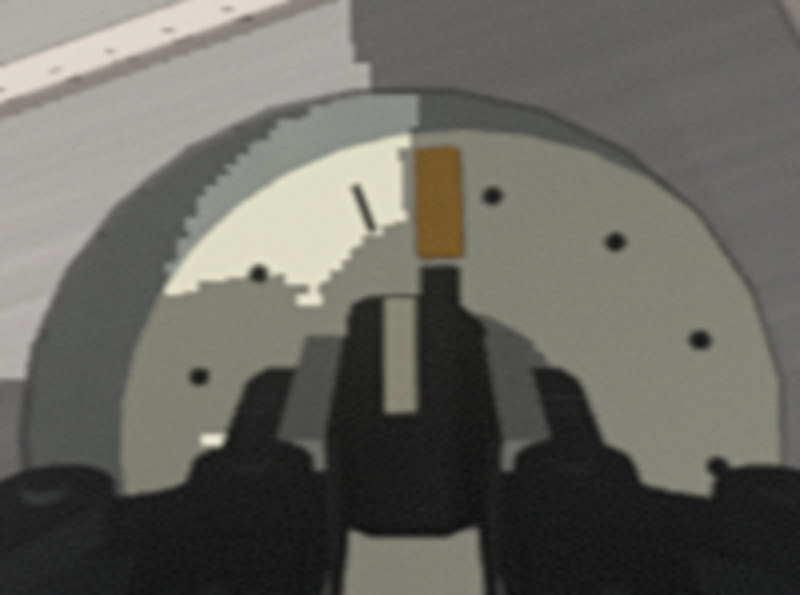

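The nose (zoom x≈440) is in line with the tab (x≈440). I release and retract vertically.

Request:
send_rows([
  {"claw":0.2,"tx":0,"ty":0,"tz":0,"turn":0},
  {"claw":0.3,"tx":0,"ty":0,"tz":0,"turn":0},
  {"claw":0.3,"tx":0,"ty":0,"tz":0,"turn":0},
  {"claw":0.3,"tx":0,"ty":0,"tz":-0.3,"turn":0},
  {"claw":0.3,"tx":0,"ty":0,"tz":-0.8,"turn":0},
  {"claw":0.3,"tx":0,"ty":0,"tz":-1.4,"turn":0},
  {"claw":0.3,"tx":0,"ty":0,"tz":-2.2,"turn":0},
  {"claw":0.3,"tx":0,"ty":0,"tz":-3.0,"turn":0},
])

```text
time_s: 12.63
eef_pos: [0.5716, 0.0521, 0.1992]
eef_rot: [-2.362, -2.072, -0.003]
ft_force: [1.0, -1.0, 0.4]
finger_gap: 0.0255
```

Request:
send_rows([
  {"claw":0.6,"tx":0,"ty":0,"tz":-0.5,"turn":-0.8},
  {"claw":0.6,"tx":0,"ty":0,"tz":-0.8,"turn":-1.9},
  {"claw":0.6,"tx":0,"ty":0,"tz":-0.8,"turn":-3},
  {"claw":0.6,"tx":0,"ty":0,"tz":-0.8,"turn":-4},
  {"claw":0.6,"tx":0,"ty":0,"tz":-0.8,"turn":-4.25},
  {"claw":0.6,"tx":0,"ty":0,"tz":-0.8,"turn":-4.25},
])

```text
time_s: 13.13
eef_pos: [0.5718, 0.052, 0.2318]
eef_rot: [1.94, 2.47, 0.003]
ft_force: [-0.2, 0.2, 1.1]
finger_gap: 0.0512
```

```bash
python3 - <<'E'
from p import *
# open-handle grasp TCP
G=np.array([0.5127,0.1892,0.1094])
goto(G+[0,0,.06],np.radians(103.7))
p,d=cap('wrist','wrist13.png')
i=p[90:280,140:340];cv2.imwrite('pics/w13z.png',cv2.resize(i[:,:,::-1],None,fx=3,fy=3,interpolation=cv2.INTER_CUBIC))
for n in ['recess','pointer','tab_mark']:
    for q in models.tip_of('wrist',n)[:1]:
        w=c2w('wrist',q['xyz']);print(n,q['confidence'],fc(w))
E
```

```text
t 13.1333 TCP [0.5718 0.052  0.2318] xdir deg 103.70448332058926 toolz [ 0.0021  0.001  -1.    ] F [-0.1511  0.2004  1.0763] gap 0.05115159380559886 q6 -0.2659187308899885
tx ty tz [ 3.6818 -0.6259  1.5615] turn 0.0008966641178534282
recess 0.78 [ 0.004  -0.1013 -0.0514]
pointer 0.57 [-0.0327 -0.0878 -0.0512]
tab_mark 0.47 [-0.0298 -0.0864 -0.0515]
```

View pics/w13z.png

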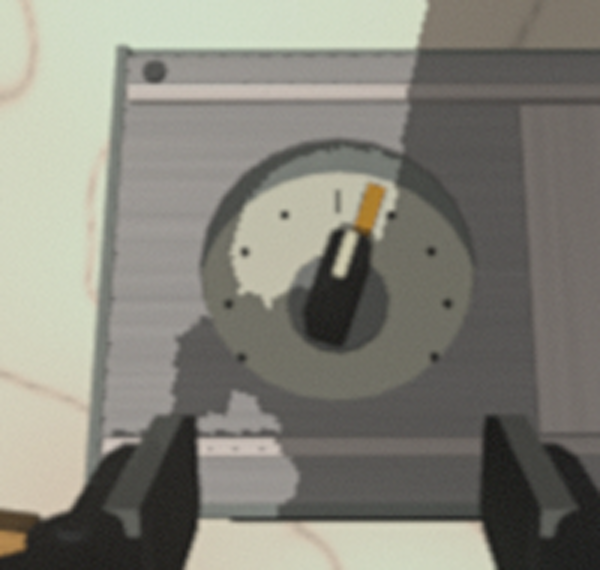

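```bash
python3 - <<'E'
from p import *
z=lambda x,y:(140+x/3-.4,90+y/3-.4)
for nm,a,b,o in [('line',(351,231),(340,277),-.014),('bar',(351,228),(322,344),-.014),('tab',(377,186),(366,232),-.048)]:
    A,B=[fc(hit('wrist',*z(*k),o)) for k in(a,b)];D=A-B;print(nm,A,B,np.degrees(np.arctan2(D[1],-D[0])))
E
```

```text
line [-0.012 -0.094 -0.014] [ 0.0049 -0.0979 -0.014 ] 12.96626620851847
bar [-0.0132 -0.094  -0.014 ] [ 0.0287 -0.1041 -0.014 ] 13.510176431430793
tab [-0.0438 -0.083  -0.048 ] [-0.0242 -0.0876 -0.048 ] 13.219142958978544
```

Set to within about 2–3°. Next I shut the cover.

Request:
send_rows([
  {"claw":0.6,"tx":0.6,"ty":-0.1,"tz":0,"turn":0},
  {"claw":0.6,"tx":1.4,"ty":-0.3,"tz":0,"turn":0},
  {"claw":0.6,"tx":2.2,"ty":-0.5,"tz":0,"turn":0},
  {"claw":0.6,"tx":3.0,"ty":-0.63,"tz":0,"turn":0},
  {"claw":0.6,"tx":3.5,"ty":-0.63,"tz":0.3,"turn":0},
  {"claw":0.6,"tx":3.68,"ty":-0.63,"tz":0.8,"turn":0},
  {"claw":0.6,"tx":3.68,"ty":-0.63,"tz":1.3,"turn":0},
  {"claw":0.6,"tx":3.68,"ty":-0.63,"tz":1.5,"turn":0},
])

```text
time_s: 14.0
eef_pos: [0.5102, 0.1896, 0.168]
eef_rot: [-1.938, -2.469, 0.004]
ft_force: [-1.0, 0.4, -1.2]
finger_gap: 0.0513
```

```bash
python3 - <<'E'
from p import *
G=np.array([0.5127,0.1892,0.1094])
goto(G,np.radians(103.7))
p,d=cap('wrist','wrist14.png')
E
```

```text
t 14.0 TCP [0.5102 0.1896 0.168 ] xdir deg 103.76164493925792 toolz [-0.0037  0.     -1.    ] F [-1.029   0.4448 -1.1578] gap 0.051266565257115176 q6 -0.008112014526065156
tx ty tz [-0.0259  0.0634  1.4642] turn 0.012328987851583782
```

View pics/wrist14.png

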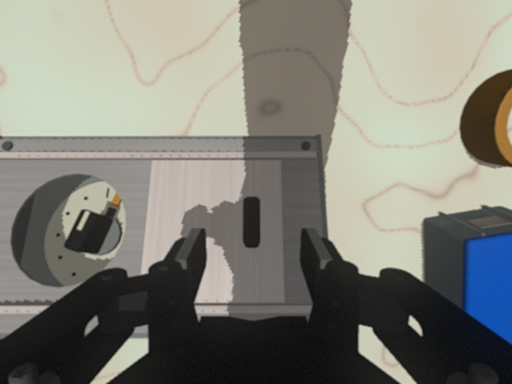

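Handle at (252,222), between the pads. I go down and grip it.

Request:
send_rows([
  {"claw":0.6,"tx":-0.03,"ty":0.06,"tz":0.5,"turn":0},
  {"claw":0.6,"tx":-0.03,"ty":0.06,"tz":1.0,"turn":0},
  {"claw":0.6,"tx":-0.03,"ty":0.06,"tz":1.35,"turn":0},
  {"claw":0.6,"tx":-0.03,"ty":0.06,"tz":1.46,"turn":0},
  {"claw":0.3,"tx":-0.03,"ty":0.06,"tz":1.46,"turn":0},
  {"claw":0.0,"tx":-0.03,"ty":0.06,"tz":1.46,"turn":0},
  {"claw":0.0,"tx":-0.03,"ty":0.06,"tz":1.46,"turn":0},
  {"claw":0.0,"tx":-0.03,"ty":0.06,"tz":1.46,"turn":0},
], squeeze=30)

```text
time_s: 14.72
eef_pos: [0.5133, 0.1885, 0.1106]
eef_rot: [-1.939, -2.469, 0.002]
ft_force: [0.1, 0.4, 1.4]
finger_gap: 0.0108
```

Request:
send_rows([
  {"claw":0.0,"tx":-0.2,"ty":0,"tz":0,"turn":0},
  {"claw":0.0,"tx":-0.6,"ty":0,"tz":0,"turn":0},
  {"claw":0.0,"tx":-1.0,"ty":0,"tz":0,"turn":0},
  {"claw":0.0,"tx":-1.4,"ty":0,"tz":0,"turn":0},
  {"claw":0.0,"tx":-1.8,"ty":0,"tz":0,"turn":0},
  {"claw":0.0,"tx":-2.2,"ty":0,"tz":0,"turn":0},
  {"claw":0.0,"tx":-2.5,"ty":0,"tz":0,"turn":0},
  {"claw":0.0,"tx":-2.7,"ty":0,"tz":0,"turn":0},
])

```text
time_s: 15.38
eef_pos: [0.5394, 0.0824, 0.1106]
eef_rot: [-1.94, -2.468, 0.001]
ft_force: [1.1, 1.7, -2.5]
finger_gap: 0.0114
```

```bash
python3 - <<'E'
from p import *
goto(np.array([0.5127,0.1892,0.1094])-.118*face()[:,1],np.radians(103.7))
E
```

```text
t 15.3833 TCP [0.5394 0.0824 0.1106] xdir deg 103.66738883997023 toolz [-0.0021  0.0006 -1.    ] F [ 1.1133  1.7118 -2.4661] gap 0.011398370193127219 q6 -0.21020733005213463
tx ty tz [-0.1988 -0.0157  0.0299] turn -0.006522232005953156
```

Request:
send_rows([
  {"claw":0.0,"tx":-0.1,"ty":0,"tz":0,"turn":0},
  {"claw":0.0,"tx":-0.18,"ty":0,"tz":0,"turn":0},
  {"claw":0.0,"tx":-0.24,"ty":0,"tz":0,"turn":0},
  {"claw":0.0,"tx":-0.25,"ty":0,"tz":0,"turn":0},
  {"claw":0.0,"tx":-0.25,"ty":0,"tz":0,"turn":0},
])

```text
time_s: 15.8
eef_pos: [0.5413, 0.0746, 0.1106]
eef_rot: [-1.937, -2.468, -0.002]
ft_force: [-0.7, 5.2, -1.4]
finger_gap: 0.0115
```

Travel was 118 mm and the force shows the stop. I release and lift clear.

Request:
send_rows([
  {"claw":0.3,"tx":0,"ty":0,"tz":0,"turn":0},
  {"claw":0.6,"tx":0,"ty":0,"tz":0,"turn":0},
  {"claw":0.6,"tx":0,"ty":0,"tz":0,"turn":0},
  {"claw":0.6,"tx":0,"ty":0,"tz":-0.3,"turn":0},
  {"claw":0.6,"tx":0,"ty":0,"tz":-1.0,"turn":0},
  {"claw":0.6,"tx":0,"ty":0,"tz":-1.9,"turn":0},
  {"claw":0.6,"tx":0,"ty":0,"tz":-2.8,"turn":0},
  {"claw":0.6,"tx":0,"ty":0,"tz":-3.6,"turn":0},
])

```text
time_s: 16.47
eef_pos: [0.5418, 0.0737, 0.2582]
eef_rot: [-1.938, -2.469, -0.004]
ft_force: [1.5, -0.2, 0.4]
finger_gap: 0.0514
```

Request:
send_rows([
  {"claw":0.6,"tx":0.6,"ty":-0.5,"tz":-0.2,"turn":0},
  {"claw":0.6,"tx":1.2,"ty":-1.0,"tz":-0.5,"turn":0},
  {"claw":0.6,"tx":1.8,"ty":-1.5,"tz":-0.5,"turn":0},
  {"claw":0.6,"tx":2.0,"ty":-2.0,"tz":-0.5,"turn":0},
  {"claw":0.6,"tx":2.0,"ty":-2.0,"tz":-0.5,"turn":0},
  {"claw":0.6,"tx":2.0,"ty":-2.0,"tz":-0.5,"turn":0},
])

```text
time_s: 16.97
eef_pos: [0.4449, 0.1325, 0.2802]
eef_rot: [1.938, 2.472, 0.007]
ft_force: [0.5, -0.1, -0.2]
finger_gap: 0.0514
```

```bash
python3 - <<'E'
from p import *
s=monitor.get_state();print(s['time_s'],s['eef_pos'],s['ft_force'],s['qd'])
p,d=cap('wrist','wrist15.png')
p,d=cap('top','top15.png')
for n in ['carton','minitote','taperoll']:
    for q in models.silhouettes('top',n)[:1]: print(n,cloud('top',d,q['region']).mean(0))
E
```

```text
16.9667 [0.4449 0.1325 0.2802] [ 0.4831 -0.0548 -0.174 ] [-0.0204  0.0381  0.0115 -0.0233 -0.0019 -0.0005]
carton [ 0.5617 -0.3552  0.0597]
minitote [0.5438 0.4606 0.073 ]
```

View pics/wrist15.png

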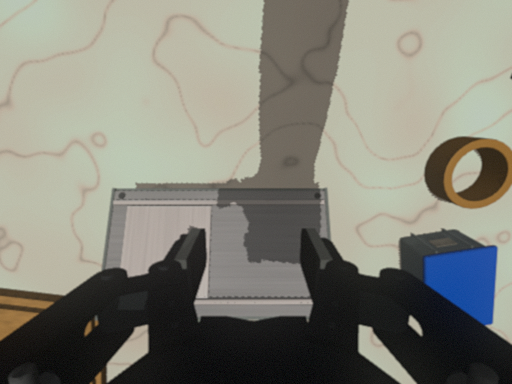

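View pics/top15.png

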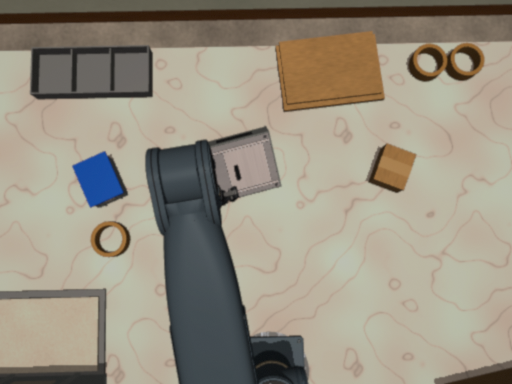

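```bash
python3 -c "
from rig import bot
print(bot.sign_off())"
```

```text
the job is handed in; nothing more can be done
None
```

The job is done and handed in at about 17 s. I slid the cover to its open stop, gripped the knob through the opening, turned it about 39° clockwise and let go. Then I slid the cover back 118 mm to its shut stop, released it and lifted clear.

- **Pointer:** before shutting, the pointer nose was in line with the brass tab in the picture, about 1–3° off against the 10° allowed. The networks put the pointer and tab points about 3.6° apart. I could not look again once the cover was shut.
- **Cover:** the push met resistance at both stops. In the last picture the handle is back within a pixel or two of where it began, and the robot is well clear with no contact force.
- **Other things:** the carton and tote measure within a few mm of where they started. The network missed the tape roll in the last picture, but it is at the same pixels as before.
- **Disagreed:** the fingertips measured about 7 mm behind the reported TCP, not 25 mm ahead of it as stated. My first grasp closed on air above the handle because of this; I corrected by the depth picture.

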